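# Lock the clamp bolt against the dish tray on the lab shaker

## Robot

A 6-joint arm with a two-finger parallel gripper is mounted at the origin on the work surface. World frame = base frame: x ahead of the robot, y to its left, z up, the work surface at z = 0. Lengths are in m, angles in degrees, forces in N, time in s.
With the tool pointing down it reaches from about 0.375 to 0.9 m from the base axis. Payload 3.1 kg.
Tool frame: the origin (TCP) lies at the very end of the fingers, on their centre line; the grasp point (between the pads) lies 19 mm behind it; z points along the fingers, y is the direction in which the jaws open and shut (so a half turn about z gives the same grasp; the last joint's range is limited). The gripper opens to 87 mm and grips with 3 to 60 N. Pads are 19 mm wide; open, the fingers measure 117 mm over their backs; the gripper's body (75 mm by 190 mm) begins 51 mm behind the grasp point.
Start: joints at [56.293, 30.224, 82.088, -0, 67.689, -10.227], TCP at [0.249, 0.573, 0.223] pointing down, gripper open.
Joint ranges: [-176.69, 176.69], [-43.24, 126.21], [12.49, 139.97], [-82, 262], [0, 151.66], [-163.58, 163.58]. Speed limits (degrees/s): [159.86, 159.86, 180, 180, 180, 180].

## Interface

Orientations are given as a 3x3 rotation matrix whose columns are the frame's x, y, z axes.
In Python, from rig import read_state, capture, hand_in gives the robot as it stands. The module is installed in compiled form; this text tells all that it offers.
- The arm moves only by the tool send_rows, never from a script. Its argument "moves" is one flat list of numbers, 7 for each row, row after row: the turn, a rotation vector about the world's x, y, z in degrees, then the shift along the world's x, y, z in cm, then the gripper's target within -1 to 1 (fully open at 1, half-way at 0, shut at -1). In form: [rx, ry, rz, tx, ty, tz, hand, rx, ry, rz, tx, ty, tz, hand, ...]. A call has 1 to 20 rows; each row shifts and turns the commanded pose from where the row before left it; what a row does not reach is not made up. A row lasts 1/10 s, in which the tool goes at most 50 mm and 8.59 degrees, less where a joint would pass 70% of its speed; a pose out of reach is approached as far as the arm can. A call with a gripper value outside its range is refused whole. The fingers move at their own pace and stop on an object; the grip force is fixed at half the most. Time passes only in rows, so rows that do not move let the fingers close. It gives the time, the measured TCP pose, the force and the opening at its end, in the units of the state.
- read_state(): the state, without advancing time (a new reading comes with each control period).
- capture(name): name is "scene" or "top" or "wrist"; returns a dict with "pixels" (384x512x3 uint8, red, green, blue), "vertical_fov" (degrees; the focal length in pixels is half the picture's height over the tangent of half this angle, whatever the lens; pixels are square), "cx", "cy" (the principal point, pixels), "rvec" (rotation vector, rad) and "tvec" (3), from world to camera coordinates, as OpenCV has them. Camera axes: x right, y down, z forward; pixel columns grow to the right and rows downward; lengths in m; the calibration is good to about 2 mm. A picture is of the moment at which its call begins. There is no depth.
- hand_in(): hands the job in, once; it reports no verdict.
The state is a dict: "time_s": time; "joint_positions": joint angles; "qvel": joint speeds; "tau": joint torques, N m; "position": TCP position; "tcp_rot": TCP orientation; "force": force on the tool from outside, world axes, zero at the start; "moment": the same for the moment, N m; "opening": opening from 0.0 (shut) to 1.0 (fully open).
Only numpy, scipy, OpenCV 4.12 (cv2) and the standard library are available. Lean on these libraries where they do the work, as an engineer would, in place of code of your own. Each camera call takes 0.05 s, during which the arm holds its last target.

## Task

Secure the tray of covered dishes on the bench shaker: take the clamp bolt with the straight bar handle out of the rack, lower its T-head into the wide end of the platform's slot, slide it along until its collar is up against the tray, and there turn it a quarter turn, either way, so that the bar stands square across the slot and the head is locked under the lips. Let go of it, and leave the other two fittings standing in the rack.

Things in the scene. Friction and masses are not known exactly. Their poses are not given: they have to be found in the camera images.
- clamp_bolt: Steel clamp bolt, upright in the rack. Origin: centre of T-head's underside; z up its axis, x along T-head and bar handle alike (a half turn is the same). Heights over origin: T-head 38 (x) by 20 mm, 0-10; neck dia. 10, to 24; round collar dia. 44, 24-30; stem dia. 14; black bar handle 56 (x) by 14 mm, 50-86 mm: pinch it across the 14. 0.14-0.28 kg.
- rack: Fixed white board 280 (x) by 70 mm on end legs. Origin: under its centre, on the bench. Top 60 mm up, 18 thick, three holes 46 (x) by 28 mm, 90 apart along x. A fitting stands in each, in any order; its collar rests on the board, so its origin is 36 mm above the bench. Bolt's bar lies along x. Lift straight up 30 mm or more before moving aside.
- shaker: Fixed shaker, white base, aluminium platform 260 (x) by 200 mm, top 96 mm above the bench. Origin: under its centre, on the bench; z up. Slot along x at y = 0, 30 mm deep. A low white tray with two covered dishes is fixed on it from x = +40 mm on; rim 10, dishes 14 mm above the platform top. Bolt in the slot: collar rests on the platform top, bolt origin 72 mm above the bench.
- slot_entry (a point): Middle of the slot's wide end, at platform-top height; shaker x = -70 mm, axes as the shaker's. A straight-walled pocket 64 (x) by 30 mm: the T-head goes in with its long side along the slot, and cannot turn here. Beyond it (x = -38 to +40) the mouth is 18 mm wide, lips 8 thick over a channel 48 wide, where the head can turn; it has 6 mm of play up to the lips.
- slot_stop (a point): Where the bolt's axis stands when its collar touches the tray's edge: on the slot's centre line at platform-top height, shaker x = +18 mm, 88 mm from slot_entry; axes as the shaker's. The quarter turn is made here; nothing springs back, friction alone holds it.
- round_pin: Another fitting in the rack, to be left there: the same collar, but a round foot and a round mushroom knob of 38 mm diameter, 70 mm tall. Origin: centre of its underside.
- star_stud: Another fitting in the rack, to be left there: the same collar, but a round foot and a five-lobed star knob of 42 mm diameter, 66 mm tall. Origin: centre of its underside.

How it is judged (in metres and radians):
On the way, in this order (a step that is already met when the one before it is completed fails the run):
1. the T-head is down in the slot's wide end, lying along the slot (y of clamp_bolt in the frame of shaker between -0.009 and 0.009 m and z of clamp_bolt in the frame of shaker below 0.08 m and angle between clamp_bolt's own z axis and vertical below 0.17 rad and x of clamp_bolt in the frame of shaker between -0.095 and -0.045 m and angle between the x axis of clamp_bolt and the x axis of shaker, either way round below 0.44 rad), for 0.1 s.
2. the bolt has been slid up to the tray (within 15 mm of touching), its head still along the slot (y of clamp_bolt in the frame of shaker between -0.009 and 0.009 m and z of clamp_bolt in the frame of shaker below 0.08 m and angle between clamp_bolt's own z axis and vertical below 0.17 rad and x of clamp_bolt in the frame of shaker above 0.003 m and angle between the x axis of clamp_bolt and the x axis of shaker, either way round below 0.44 rad), for 0.1 s.
At the end, for the whole second after the job is handed in: The clamp bolt stands upright (within about 10 degrees) in the slot, its head below the lips, its collar against the tray's edge or within 15 mm of it, its bar handle square across the slot within 15 degrees, at rest and released (y of clamp_bolt in the frame of shaker between -0.009 and 0.009 m and z of clamp_bolt in the frame of shaker below 0.08 m and angle between clamp_bolt's own z axis and vertical below 0.17 rad and x of clamp_bolt in the frame of shaker between 0.003 and 0.03 m and angle between the x axis of clamp_bolt and the y axis of shaker, either way round below 0.26 rad and linear speed of clamp_bolt below 0.02 m/s and angular speed of clamp_bolt below 0.2 rad/s); the robot touches nothing.
It fails at once if another fitting is taken or knocked from its place in the rack (moved more than 30 mm) (distance of any of round_pin, star_stud from where it was at the start of the episode above 0.03 m).
It also fails if it takes over 51 s, if anything falls off the work surface, if the arm or the gripper's body presses on something with over 40 N, if the wrist force passes 120 N, or if a joint passes its speed limit or range.

## Working session

There is one attempt and no reset: what is moved stays moved. The work goes in short steps, Python scripts to look and compute and a tool call to move; the robot and the scene stay as the last step left them, time stands still between calls to the robot, and variables do not carry over. Pictures are saved under pics/ and viewed, and the job is handed in when it is done.

Besides the shell and the picture viewer there is one more tool, called after "Emit:" by a JSON object that holds its "name" and its "arguments", one argument or row to a line. send_rows: Moves the arm, as the interface text tells. Its arguments: {"type":"object","properties":{"moves":{"type":"array","items":{"type":"number"}}},"required":["moves"]}

```bash
mkdir -p pics; cat > h.py <<'E'
import numpy as np,cv2,pickle
from rig import read_state,capture,hand_in
def cap(n,f):
    c=capture(n); cv2.imwrite(f'pics/{f}.png',c['pixels'][:,:,::-1]); pickle.dump(c,open(f'pics/{f}.pkl','wb')); return c
def load(f): return pickle.load(open(f'pics/{f}.pkl','rb'))
def ray(c,u,v,z):
    f=c['pixels'].shape[0]/2/np.tan(np.radians(c['vertical_fov'])/2)
    R,_=cv2.Rodrigues(np.array(c['rvec'],float)); t=np.array(c['tvec'],float).ravel()
    d=R.T@np.array([(u-c['cx'])/f,(v-c['cy'])/f,1]); o=-R.T@t
    return o+d*(z-o[2])/d[2]
def proj(c,p):
    f=c['pixels'].shape[0]/2/np.tan(np.radians(c['vertical_fov'])/2)
    K=np.array([[f,0,c['cx']],[0,f,c['cy']],[0,0,1.]])
    return cv2.projectPoints(np.array(p,float).reshape(-1,1,3),np.array(c['rvec'],float),np.array(c['tvec'],float),K,None)[0].reshape(-1,2)
def crop(f,x0,y0,x1,y1,s,out):
    i=cv2.imread(f'pics/{f}.png')[y0:y1,x0:x1]; cv2.imwrite(f'pics/{out}.png',cv2.resize(i,None,fx=s,fy=s,interpolation=cv2.INTER_CUBIC))
E
python3 - <<'E'
from h import *
for n in("scene","top","wrist"):
    c=cap(n,n+"0"); R,_=cv2.Rodrigues(np.array(c['rvec'],float)); print(n,c['vertical_fov'],c['cx'],c['cy'],-R.T@np.array(c['tvec']).ravel())
print(read_state())
E
```

```text
scene 42.95889914742314 260.0624647048645 195.7282064574893 [1.07880856 0.2757198  1.02842514]
top 45.94081200316166 253.15906120508032 194.38972988617448 [ 0.38404235 -0.03179126  1.12257866]
wrist 60.00592682740656 254.45078592760365 192.8660332770947 [0.18373463 0.60061333 0.38362225]
{'time_s': 0.15, 'joint_positions': array([ 5.62941858e+01,  3.02677409e+01,  8.21382279e+01, -1.29125446e-03,
        6.76894132e+01, -1.02265957e+01]), 'qvel': array([-0.0700784 , -0.09948269, -0.14737233, -0.05597509, -0.00192751,
       -0.03922868]), 'tau': array([ 2.37316181e-04, -4.40432346e+01, -1.76841867e+01,  6.33276184e-02,
        5.52707026e-02, -8.24346944e-05]), 'position': array([0.24867167, 0.57279965, 0.22179279]), 'tcp_rot': array([[-9.17207934e-01,  3.98407812e-01, -9.06461956e-04],
       [ 3.98408749e-01,  9.17206912e-01, -1.39645517e-03],
       [ 2.75054522e-04, -1.64198214e-03, -9.99998614e-01]]), 'force': array([-0.79689354,  0.27908088, -0.38111112]), 'moment': array([-0.00122785, -0.03904361,  0.00175069]), 'opening': 1.0014374688053838}
```

View pics/scene0.png

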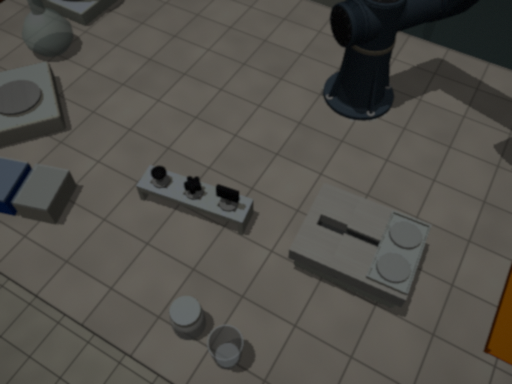

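View pics/top0.png

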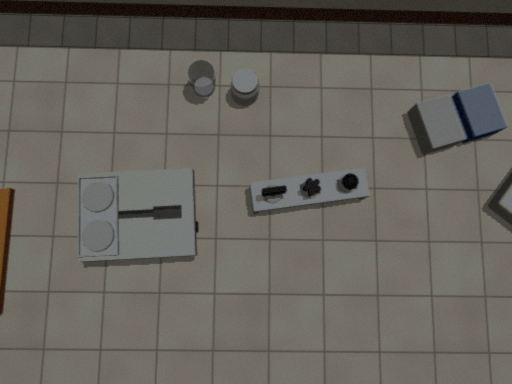

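View pics/wrist0.png

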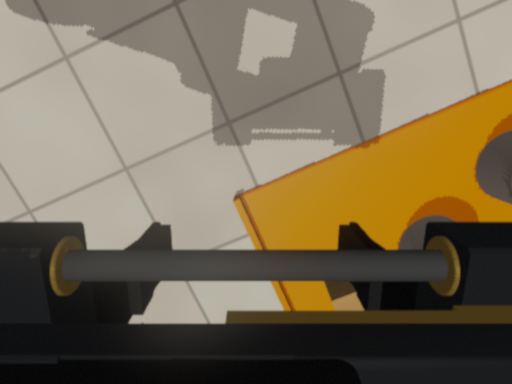

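The scene and top pictures show the rack at about (309,190) in top, with the bar bolt at its left end (274,190). The shaker is on the left, with the slot's wide end near (167,212), the slot running left, and the tray at (98,216). I'll enlarge those areas.

```bash
python3 - <<'E'
from h import *
crop('top0',240,160,380,220,5.5,'t_rack'); crop('top0',70,160,205,270,5.5,'t_shk'); crop('scene0',280,180,440,310,4.8,'s_shk'); crop('scene0',130,155,260,235,6,'s_rack')
E
```

```text
(no output)
```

View pics/t_rack.png

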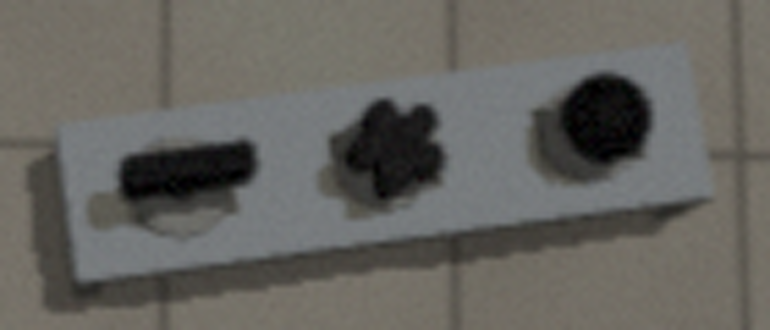

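View pics/t_shk.png

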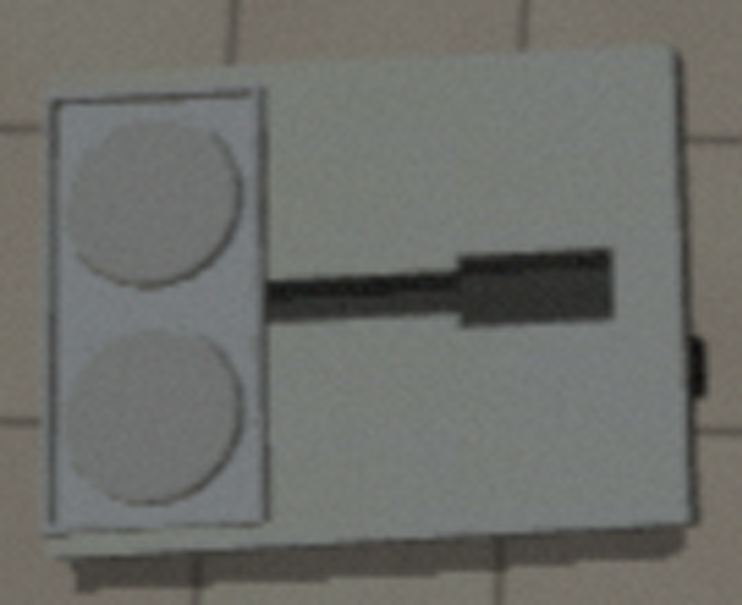

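View pics/s_shk.png

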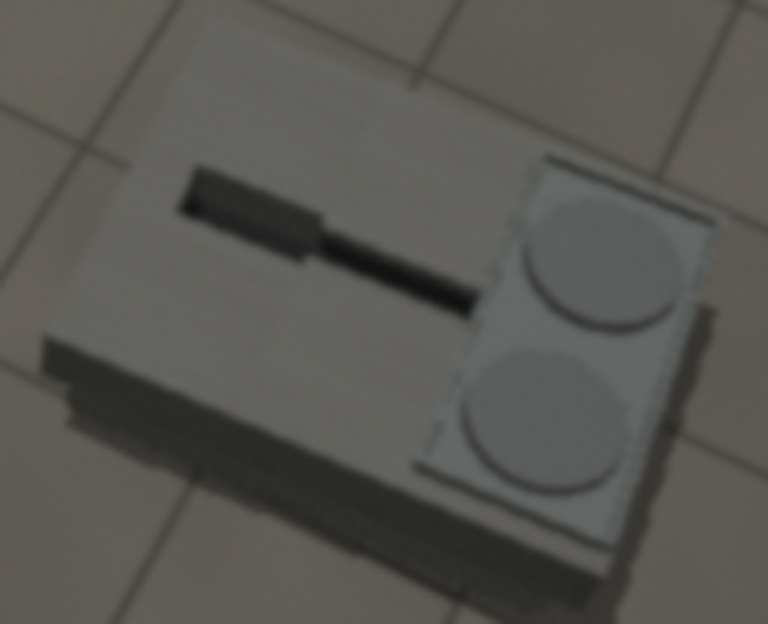

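View pics/s_rack.png

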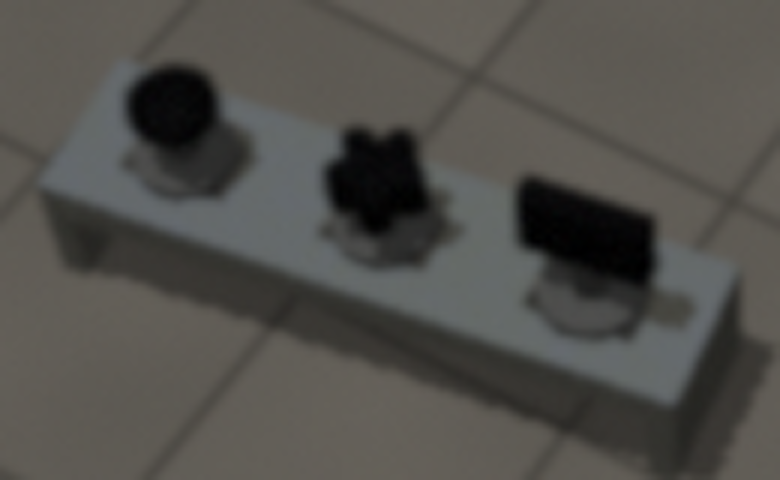

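```bash
cat > fit.py <<'E'
from h import *
from scipy.optimize import least_squares
def un(p,s,ox,oy): return (np.array(p,float)+.5)/s-.5+np.array([ox,oy])
T=load('top0');S=load('scene0')
def fit(obs,x0,name):
    def r(q):
        x,y,a=q;R=np.array([[np.cos(a),-np.sin(a)],[np.sin(a),np.cos(a)]]);o=[]
        for c,m,uv in obs:
            m=np.array(m,float);w=np.c_[m[:,:2]@R.T+[x,y],m[:,2]]; o.append((proj(c,w)-uv).ravel())
        return np.concatenate(o)
    s=least_squares(r,x0,loss='soft_l1'); print(name,s.x[:2].round(4),np.degrees(s.x[2]).round(2)); print(r(s.x).reshape(-1,2).round(1).tolist()); return s.x
for uv in [(274,190),(349,182),(309,190),(180,212),(120,215)]: print(uv,ray(T,*uv,.09).round(3))
z=.096
pk=[(-.102,-.015,z),(-.102,.015,z),(-.038,.015,z),(-.038,-.015,z),(.04,-.009,z),(.04,.009,z)]
# shaker +x = image left (+y world); its +y = world -x = image down
tp=un([(611,249),(613,317),(461,327),(460,256),(266,283),(268,322)],5.5,70,160)
tc=un([(677,48),(692,522),(47,555)],5.5,70,160); mc=[(-.13,-.1,z),(-.13,.1,z),(.13,.1,z)]
sp=un([(200,165),(180,213),(305,262),(325,215),(482,290),(472,317)],4.8,280,180)
sc=un([(42,338),(600,578)],4.8,280,180)
if __name__=='__main__':
  for o,n in (([(T,pk,tp),(T,mc,tc)],'top'),([(S,pk,sp),(S,[mc[1],mc[2]],sc)],'scene'),([(T,pk,tp),(T,mc,tc),(S,pk,sp)],'both')):
    fit(o,[.33,.3,1.57],'shaker '+n)
  h=.06; rm=[(-.14,-.035,h),(-.14,.035,h),(.14,.035,h),(.14,-.035,h)]
  rt=un([(60,125),(78,282),(713,198),(688,43)],5.5,240,160)
  rs=un([(742,265),(672,405),(40,188),(118,60)],6,130,155)
  # rack x = image right = world -y ; rack y: image down?
  for f in (1,):
    # tl=( -.14, +.035) for x to right => z up, image up=+x world => rack y=+x world
    rm2=[(-.14,.035,h),(-.14,-.035,h),(.14,-.035,h),(.14,.035,h)]
    fit([(T,rm2,rt)],[.4,-.1,-1.57],'rack top');fit([(S,[rm2[1],rm2[0],rm2[3],rm2[2]],rs[[1,0,3,2]]) if 0 else (S,[rm2[0],rm2[1],rm2[2],rm2[3]],rs)],[.4,-.1,-1.57],'rack scene')
  b=.122; bm=[(-.028,.007,b),(.028,.007,b),(.028,-.007,b),(-.028,-.007,b)]
  bt=un([(120,155),(252,142),(257,180),(123,198)],5.5,240,160)
  q=fit([(T,bm,bt)],[.4,-.05,-1.57],'bolt')
E
python3 fit.py
```

```text
(274, 190) [ 0.562 -0.104  0.09 ]
(349, 182) [ 0.584 -0.279  0.09 ]
(309, 190) [ 0.564 -0.185  0.09 ]
(180, 212) [0.508 0.111 0.09 ]
(120, 215) [0.499 0.247 0.09 ]
shaker top [0.5025 0.2092] 93.7
[[0.5, -0.2], [0.5, 0.5], [-0.2, 0.1], [-0.3, -0.1], [0.4, -0.7], [0.1, 0.1], [-0.3, -0.7], [-0.3, 0.3], [-0.3, 0.5]]
shaker scene [0.5047 0.2134] 127.47
[[-3.9, 35.2], [-2.4, 13.2], [0.1, -0.1], [-1.0, 21.6], [0.5, -0.3], [0.4, -13.0], [7.2, -43.8], [1.0, -105.1]]
shaker both [0.5024 0.2093] 93.78
[[0.5, -0.2], [0.5, 0.5], [-0.3, 0.1], [-0.3, -0.1], [0.4, -0.6], [0.1, 0.2], [-0.4, -0.7], [-0.3, 0.3], [-0.3, 0.6], [-6.4, 9.9], [2.9, -10.3], [3.4, -9.6], [-5.5, 10.7], [-3.5, 7.0], [1.2, -5.2]]
rack top [ 0.5717 -0.1915] -81.57
[[-0.7, -0.2], [0.0, 0.1], [0.6, 0.1], [0.0, -0.1]]
rack scene [ 0.57   -0.1895] -54.06
[[0.1, 0.6], [9.1, -46.1], [-0.1, -1.3], [-14.3, 44.0]]
bolt [ 0.5563 -0.101 ] -82.4
[[-0.4, 0.9], [0.3, 0.4], [0.2, -0.4], [-0.2, -0.8]]
```

```bash
cat > f2.py <<'E'
from fit import *
i=[1,0,3,2,5,4]
fit([(S,pk,sp[i]),(S,[(-.13,-.1,z),(.13,-.1,z)],sc)],[.5,.2,1.57],'sh scene')
fit([(T,pk,tp),(T,mc,tc),(S,pk,sp[i])],[.5,.2,1.57],'sh both')
h=.06;rm=[(-.14,.035,h),(-.14,-.035,h),(.14,-.035,h),(.14,.035,h)]
rt=un([(60,125),(78,282),(713,198),(688,43)],5.5,240,160)
rs=un([(742,265),(672,405),(40,188),(118,60)],6,130,155)[[1,0,3,2]]
fit([(S,rm,rs)],[.57,-.19,-1.4],'rack sc')
q=fit([(T,rm,rt),(S,rm,rs)],[.57,-.19,-1.4],'rack both')
x=q[0]-.09*np.cos(q[2]);y=q[1]-.09*np.sin(q[2]); print('hole',x,y)
b=.122;bt=un([(120,155),(252,142)],5.5,240,160)
fit([(T,[(-.028,.007,b),(.028,.007,b)],bt)],[.55,-.1,-1.4],'bolt top edge')
bs=un([(655,215),(525,178)],6,130,155)
print(bs,proj(S,[(x,y,b)]),)
for sx in(-.028,.028):
  for sy in (-.007,.007):
    w=(x+np.cos(q[2])*sx-np.sin(q[2])*sy,y+np.sin(q[2])*sx+np.cos(q[2])*sy,b); print(sx,sy,(proj(S,[w])[0]-[130,155])*6,(proj(T,[w])[0]-[240,160])*5.5)
E
python3 f2.py
```

```text
(274, 190) [ 0.562 -0.104  0.09 ]
(349, 182) [ 0.584 -0.279  0.09 ]
(309, 190) [ 0.564 -0.185  0.09 ]
(180, 212) [0.508 0.111 0.09 ]
(120, 215) [0.499 0.247 0.09 ]
sh scene [0.5007 0.2111] 93.9
[[-1.2, -0.2], [-0.3, -0.4], [0.3, 0.0], [-0.3, 0.7], [-0.4, 1.1], [0.1, 0.2], [0.5, -1.1], [1.0, -0.3]]
sh both [0.5015 0.2101] 93.97
[[0.1, 0.0], [0.1, 0.7], [-0.6, 0.5], [-0.7, 0.3], [0.0, -0.2], [-0.3, 0.6], [-0.9, -0.5], [-0.5, 0.5], [-0.5, 1.2], [-1.7, -0.1], [-0.8, -0.3], [-0.3, 0.1], [-0.9, 0.8], [-1.0, 1.2], [-0.4, 0.3]]
rack sc [ 0.5712 -0.1897] -81.18
[[0.4, 0.0], [-0.1, 0.1], [0.2, 0.0], [-0.7, -0.2]]
rack both [ 0.5714 -0.1906] -81.41
[[-1.1, 0.1], [-0.3, 0.4], [0.2, 0.1], [-0.4, -0.1], [-0.1, 0.1], [-0.5, 0.2], [0.0, -0.2], [-1.0, -0.5]]
hole 0.5579252858589537 -0.10165421721054956
bolt top edge [ 0.5577 -0.1009] -83.34
[[-0.4, 0.0], [0.4, -0.0]]
[[238.75       190.41666667]
 [217.08333333 184.25      ]] [[226.5884674  188.68675803]]
-0.028 -0.007 [654.88041255 210.73560941] [122.09524597 188.43339788]
-0.028 0.007 [640.37259028 239.02968948] [117.27487509 154.86889678]
0.028 -0.007 [519.69615189 165.82237555] [257.80217132 170.36169772]
0.028 0.007 [504.43097249 193.53404496] [252.70557287 136.92098824]
```

Emit:
{"name": "send_rows", "arguments": {
  "moves": [0,0,-3.7,1.93,-4.21,0,1,0,0,-3.7,1.93,-4.21,0,1,0,0,-3.7,1.93,-4.21,0,1,0,0,-3.7,1.93,-4.21,0,1,0,0,-3.7,1.93,-4.21,0,1,0,0,-3.7,1.93,-4.21,0,1,0,0,-3.7,1.93,-4.21,0,1,0,0,-3.7,1.93,-4.21,0,1,0,0,-3.7,1.93,-4.21,0,1,0,0,-3.7,1.93,-4.21,0,1,0,0,-3.7,1.93,-4.21,0,1,0,0,-3.7,1.93,-4.21,0,1,0,0,-3.7,1.93,-4.21,0,1,0,0,-3.7,1.93,-4.21,0,1,0,0,-3.7,1.93,-4.21,0,1,0,0,-3.7,1.93,-4.21,0,1,0,0,0,0,0,0,1,0,0,0,0,0,0,1,0,0,0,0,0,0,1]
}}

```text
time_s: 2.05
position: [0.5567, -0.0993, 0.222]
tcp_rot: [[-0.128, 0.992, -0.002], [0.992, 0.128, 0.001], [0.001, -0.002, -1.0]]
force: [0.5, 0.2, 0.1]
opening: 0.997
```

```bash
cat > st.py <<'E'
from h import *
def st():
    s=read_state();R=s['tcp_rot'];print(round(s['time_s'],2),s['position'].round(4),'yaw',np.degrees(np.arctan2(R[1,1],R[0,1])).round(2),'z',R[:,2].round(3),'F',s['force'].round(1),'M',s['moment'].round(2),'op',round(s['opening'],3),'j',s['joint_positions'].round(0))
E
python3 - <<'E'
from st import *
st(); cap('wrist','w1')
E
```

```text
2.05 [ 0.5567 -0.0993  0.222 ] yaw 7.36 z [-0.002  0.001 -1.   ] F [0.5 0.2 0.1] M [-0.08  0.03 -0.03] op 0.997 j [-21.  26.  91.   0.  64. -29.]
```

View pics/w1.png

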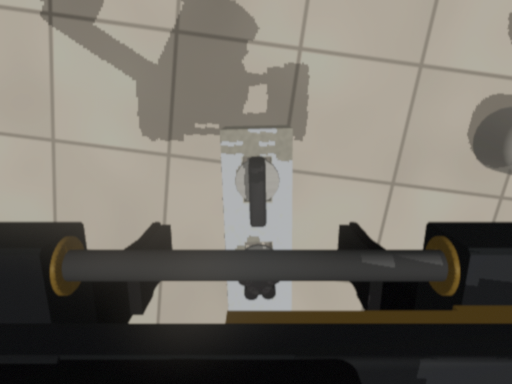

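```bash
python3 - <<'E'
from h import *
crop('w1',210,115,310,245,4.6,'w1c')
E
```

```text
(no output)
```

View pics/w1c.png

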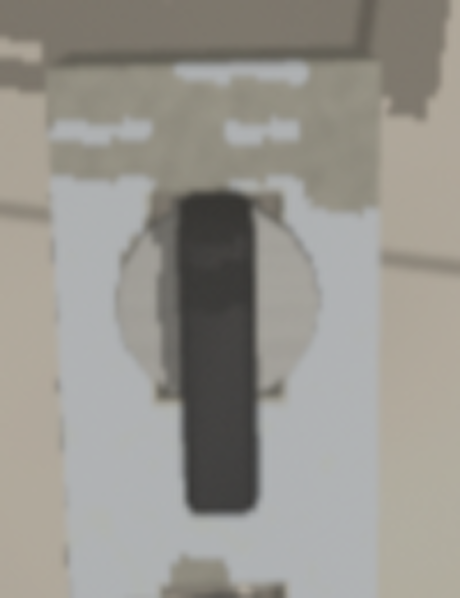

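```bash
python3 - <<'E'
from h import *
from fit import fit,un
c=load('w1');R,_=cv2.Rodrigues(np.array(c['rvec'],float));print(-R.T@np.array(c['tvec']).ravel(),R[2])
u=un([(180,192),(252,192),(258,512),(187,512)],4.6,210,115)
for p in u: print(ray(c,*p,.122).round(4),ray(c,*p,.086).round(4))
# collar circle, z=.066: left 116 right 321 at y~300
for p in un([(116,300),(321,300)],4.6,210,115): print('collar',ray(c,*p,.066).round(4))
# rack edges left/right at y=300 
for p in un([(57,300),(380,150),(48,65),(380,65)],4.6,210,115): print('rack',ray(c,*p,.060).round(4))
E
```

```text
(274, 190) [ 0.562 -0.104  0.09 ]
(349, 182) [ 0.584 -0.279  0.09 ]
(309, 190) [ 0.564 -0.185  0.09 ]
(180, 212) [0.508 0.111 0.09 ]
(120, 215) [0.499 0.247 0.09 ]
[ 0.54621069 -0.03109487  0.38408874] [ 0.03072195 -0.24871505 -0.96808935]
[ 0.5462 -0.0694  0.122 ] [ 0.5462 -0.0747  0.086 ]
[ 0.5585 -0.0678  0.122 ] [ 0.5602 -0.0728  0.086 ]
[ 0.5675 -0.1255  0.122 ] [ 0.5704 -0.1385  0.086 ]
[ 0.5547 -0.1272  0.122 ] [ 0.5559 -0.1404  0.086 ]
collar [ 0.5356 -0.1022  0.066 ]
collar [ 0.5788 -0.0966  0.066 ]
rack [ 0.5227 -0.1052  0.06  ]
rack [ 0.587  -0.0642  0.06  ]
rack [ 0.5156 -0.0556  0.06  ]
rack [ 0.5843 -0.0467  0.06  ]
```

Emit:
{"name": "send_rows", "arguments": {
  "moves": [0,0,0.8,0.05,-0.07,-4,1,0,0,0,0,0,-4,1,0,0,0,0,0,-3,1,0,0,0,0,0,-1.5,1,0,0,0,0,0,-0.8,1,0,0,0,0,0,0,1,0,0,0,0,0,0,-1,0,0,0,0,0,0,-1,0,0,0,0,0,0,-1,0,0,0,0,0,0,-1,0,0,0,0,0,0,-1,0,0,0,0,0,0,-1,0,0,0,0,0,0,-1]
}}

```text
time_s: 3.4
position: [0.5583, -0.1011, 0.0896]
tcp_rot: [[-0.141, 0.99, 0.0], [0.99, 0.141, -0.0], [-0.0, 0.0, -1.0]]
force: [-0.3, -0.7, 0.5]
opening: 0.45
```

```bash
python3 -c "
from st import *
st()"
```

```text
3.4 [ 0.5583 -0.1011  0.0896] yaw 8.12 z [ 0. -0. -1.] F [-0.3 -0.7  0.5] M [-0.08  0.04 -0.08] op 0.45 j [-22.  37.  97.  -0.  47. -30.]
```

Emit:
{"name": "send_rows", "arguments": {
  "moves": [0,0,0,0,0,0,-1,0,0,0,0,0,0,-1,0,0,0,0,0,0,-1,0,0,0,0,0,0,-1,0,0,0,0,0,0,-1,0,0,0,0,0,0,-1,0,0,0,0,0,0,-1]
}}

```text
time_s: 4.1
position: [0.5583, -0.1011, 0.0895]
tcp_rot: [[-0.141, 0.99, -0.0], [0.99, 0.141, -0.0], [0.0, -0.0, -1.0]]
force: [0.2, -0.2, -1.5]
opening: 0.156
```

```bash
python3 -c "
from st import *
st()"
```

```text
4.1 [ 0.5583 -0.1011  0.0895] yaw 8.12 z [-0. -0. -1.] F [ 0.2 -0.2 -1.5] M [-0.12 -0.04  0.  ] op 0.156 j [-22.  37.  97.  -0.  47. -30.]
```

Emit:
{"name": "send_rows", "arguments": {
  "moves": [0,0,0,0,0,1,-1,0,0,0,0,0,2,-1,0,0,0,0,0,3,-1,0,0,0,0,0,3,-1,0,0,0,0,0,1,-1,0,0,0,0,0,0,-1,0,0,-0.6,-0.74,3.45,0,-1,0,0,-0.6,-0.74,3.45,0,-1,0,0,-0.6,-0.74,3.45,0,-1,0,0,-0.6,-0.74,3.45,0,-1,0,0,-0.6,-0.74,3.45,0,-1,0,0,-0.6,-0.74,3.45,0,-1,0,0,-0.6,-0.74,3.45,0,-1,0,0,0,0,0,0,-1,0,0,0,0,0,0,-1,0,0,0,0,0,0,-1]
}}

```text
time_s: 5.7
position: [0.5062, 0.1397, 0.1887]
tcp_rot: [[-0.068, 0.998, -0.002], [0.998, 0.068, -0.001], [-0.0, -0.002, -1.0]]
force: [-0.6, 0.8, -1.8]
opening: 0.157
```

```bash
python3 - <<'E'
from st import *
st(); cap('wrist','w2'); cap('top','t2'); cap('scene','s2')
crop('t2',70,130,240,270,4.6,'t2c'); crop('s2',230,130,440,310,3.7,'s2c')
E
```

```text
5.7 [0.5062 0.1397 0.1887] yaw 3.9 z [-0.002 -0.001 -1.   ] F [-0.6  0.8 -1.8] M [-0.05  0.04  0.02] op 0.157 j [ 3. 25. 98. -0. 56. -1.]
```

View pics/w2.png

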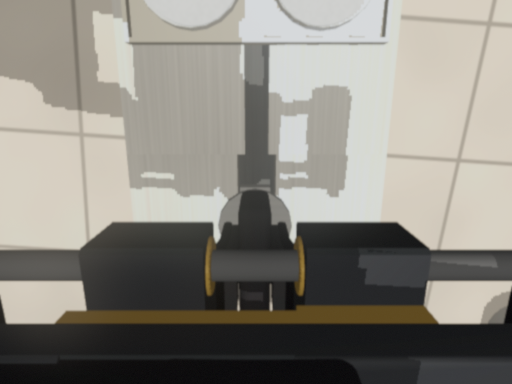

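View pics/t2c.png

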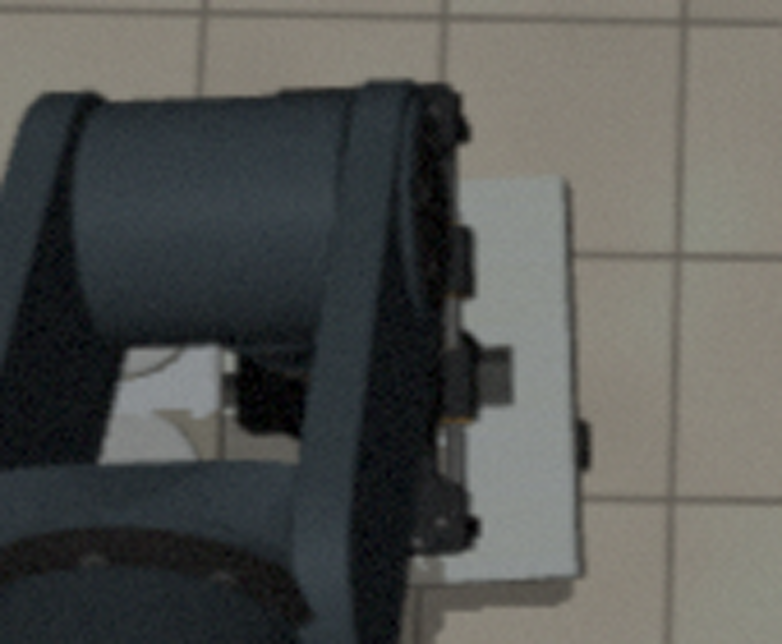

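View pics/s2c.png

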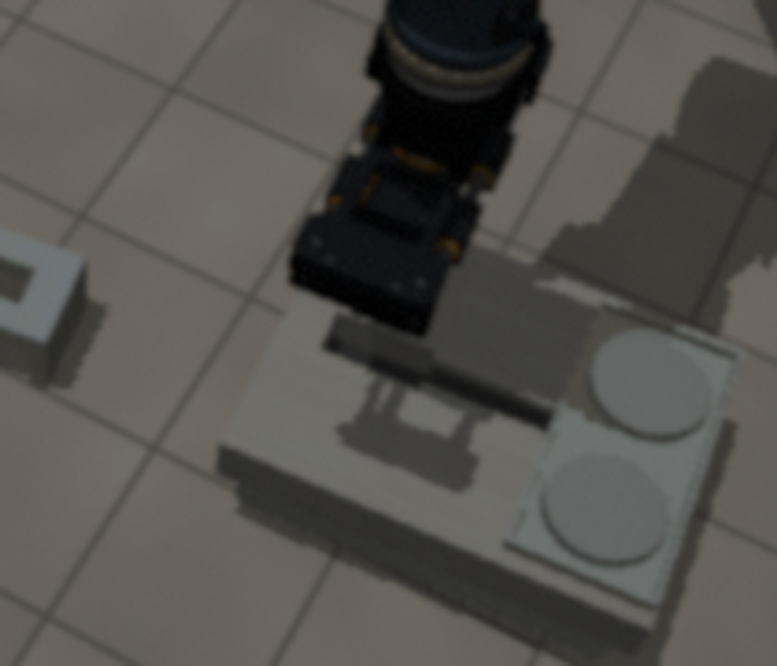

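The wrist view shows the bolt held with its collar at about (255,222). The slot runs up the picture from about (255,185) to (258,45), with the tray's edge at row 40. I'll measure the slot line and the collar in a crop.

```bash
python3 - <<'E'
from h import *
crop('w2',190,30,330,240,2.8,'w2c')
crop('w2',200,140,320,250,6,'w2d')
E
```

```text
(no output)
```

View pics/w2c.png

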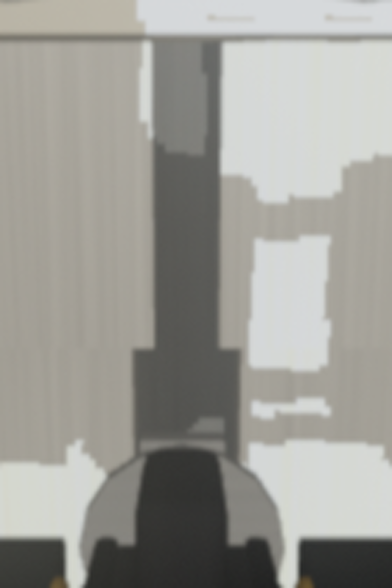

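View pics/w2d.png

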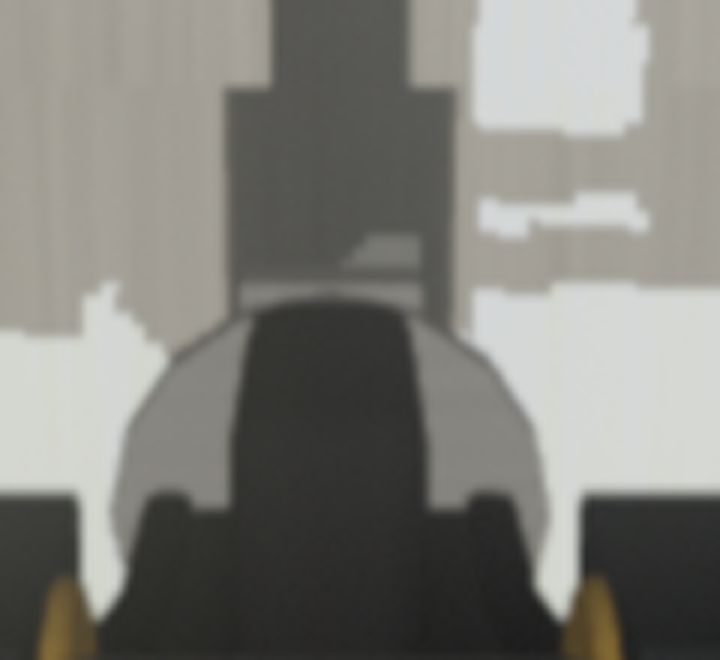

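```bash
python3 - <<'E' 2>/dev/null
from h import *
def un(p,s,ox,oy): return (np.array(p,float)+.5)/s-.5+np.array([ox,oy])
c=load('w2'); P=lambda p,z,d=1: ray(c,*(un(p,6,200,140) if d else un(p,2.8,190,30)),z).round(4)
th=np.radians(93.85);O=np.array([.502,.2098])
def sh(w): d=w[:2]-O; return (np.array([d@[np.cos(th),np.sin(th)],d@[-np.sin(th),np.cos(th)]])*1000).round(1)
for n,p,z,d in [('mouthL',(271,80),.096,1),('mouthR',(409,80),.096,1),('pockL',(226,90),.096,1),('pockR',(455,90),.096,1),('pkL2',(231,300),.096,1),('pkR2',(453,300),.096,1),('endL',(153,45),.096,0),('endR',(221,45),.096,0),
 ('headL',(240,284),.147,1),('headR',(422,284),.147,1),('colL',(111,510),.166,1),('colR',(549,510),.166,1),('barL',(250,320),.22,1),('barR',(408,320),.22,1)]:
  w=P(p,z,d);print(n,w,sh(w))
print(sh(np.array([.5062,.1397])))
E
```

```text
mouthL [0.4943 0.1735 0.096 ] [-35.7  10.1]
mouthR [0.512  0.1747 0.096 ] [-35.7  -7.6]
pockL [0.4887 0.1718 0.096 ] [-37.   15.8]
pockR [0.5179 0.1738 0.096 ] [-37.  -13.4]
pkL2 [0.4909 0.1441 0.096 ] [-64.8  15.5]
pkR2 [0.52   0.1462 0.096 ] [-64.7 -13.7]
endL [0.4894 0.2495 0.096 ] [40.5  9.9]
endR [0.5066 0.2506 0.096 ] [40.4 -7.3]
headL [0.4935 0.1589 0.147 ] [-50.2  11.9]
headR [0.5125 0.1602 0.147 ] [-50.2  -7.1]
colL [0.4828 0.1399 0.166 ] [-68.5  23.9]
colR [0.5256 0.1428 0.166 ] [-68.4 -19. ]
barL [0.4966 0.1742 0.22  ] [-35.2   7.8]
barR [0.5072 0.175  0.22  ] [-35.1  -2.9]
[-70.2   0.5]
```

Emit:
{"name": "send_rows", "arguments": {
  "moves": [0,0,0,0.1,0,-1.5,-1,0,0,0,0,0,-1.5,-1,0,0,0,0,0,-1,-1,0,0,0,0,0,-1,-1,0,0,0,0,0,-0.5,-1,0,0,0,0,0,-0.4,-1,0,0,0,0,0,-0.1,-1,0,0,0,0,0,0,-1,0,0,0,0,0,0,-1]
}}

```text
time_s: 6.75
position: [0.5078, 0.1405, 0.1299]
tcp_rot: [[-0.069, 0.998, 0.001], [0.998, 0.069, 0.0], [-0.0, 0.001, -1.0]]
force: [0.0, -0.2, -1.1]
opening: 0.159
```

```bash
python3 - <<'E'
from st import *
st(); cap('wrist','w3'); crop('w3',170,30,340,270,2.4,'w3c'); cap('scene','s3'); crop('s3',280,150,440,310,3.7,'s3c')
E
```

```text
6.75 [0.5078 0.1405 0.1299] yaw 3.93 z [ 0.001  0.    -1.   ] F [ 0.  -0.2 -1.1] M [-0.06 -0.02 -0.  ] op 0.159 j [  3.  30. 101.  -0.  48.  -1.]
```

View pics/w3c.png

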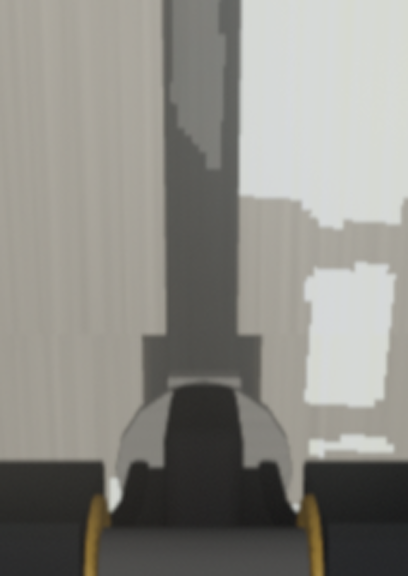

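View pics/s3c.png

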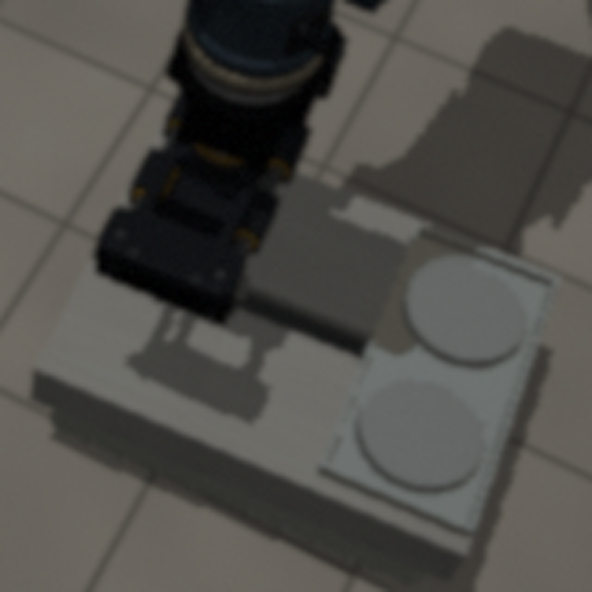

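Emit:
{"name": "send_rows", "arguments": {
  "moves": [0,0,0,0,0,-0.2,-1,0,0,0,0,0,-0.1,-1,0,0,0,0,0,0,-1,0,0,0,0,0,0,-1]
}}

```text
time_s: 7.25
position: [0.5075, 0.1404, 0.1265]
tcp_rot: [[-0.068, 0.998, -0.0], [0.998, 0.068, -0.0], [-0.0, -0.0, -1.0]]
force: [0.3, -0.2, -0.8]
opening: 0.156
```

```bash
python3 - <<'E'
from st import *
st()
E
```

```text
7.25 [0.5075 0.1404 0.1265] yaw 3.92 z [-0. -0. -1.] F [ 0.3 -0.2 -0.8] M [-0.03  0.02  0.01] op 0.156 j [  3.  31. 101.  -0.  48.  -1.]
```

Emit:
{"name": "send_rows", "arguments": {
  "moves": [0,0,0,-0.04,0.6,0,-1,0,0,0,-0.04,0.6,0,-1,0,0,0,-0.04,0.6,0,-1,0,0,0,-0.04,0.6,0,-1,0,0,0,-0.04,0.6,0,-1,0,0,0,-0.04,0.6,0,-1,0,0,0,-0.04,0.6,0,-1,0,0,0,-0.04,0.6,0,-1,0,0,0,0,0,0,-1]
}}

```text
time_s: 8.15
position: [0.5042, 0.1893, 0.1266]
tcp_rot: [[-0.069, 0.998, 0.0], [0.998, 0.069, 0.0], [0.0, 0.0, -1.0]]
force: [-0.1, -0.7, -1.9]
opening: 0.156
```

```bash
python3 - <<'E'
from st import *
st(); cap('wrist','w4'); crop('w4',170,30,340,270,2.4,'w4c')
E
```

```text
8.15 [0.5042 0.1893 0.1266] yaw 3.98 z [ 0.  0. -1.] F [-0.1 -0.7 -1.9] M [-0.08  0.05 -0.01] op 0.156 j [  9.  31. 100.   0.  49.   5.]
```

View pics/w4c.png

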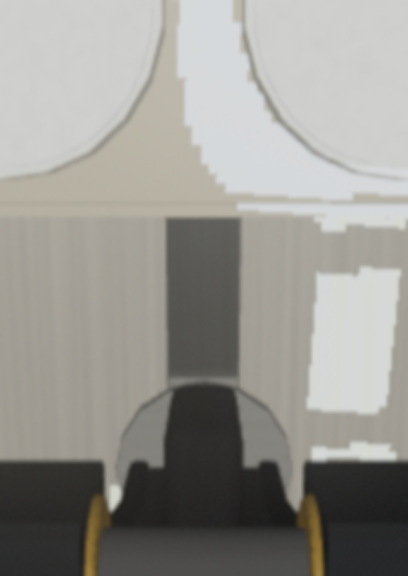

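Emit:
{"name": "send_rows", "arguments": {
  "moves": [0,0,0,-0.04,0.6,0,-1,0,0,0,-0.04,0.6,0,-1,0,0,0,-0.04,0.6,0,-1,0,0,0,-0.04,0.6,0,-1,0,0,0,-0.04,0.6,0,-1,0,0,0,0,0.2,0,-1,0,0,0,-0.04,0.2,0,-1,0,0,0,0,0.1,0,-1,0,0,0,0,0,0,-1,0,0,0,0,0,0,-1]
}}

```text
time_s: 9.2
position: [0.5019, 0.2233, 0.1265]
tcp_rot: [[-0.068, 0.998, -0.0], [0.998, 0.068, -0.0], [-0.0, -0.0, -1.0]]
force: [0.4, -0.2, -0.2]
opening: 0.159
```

```bash
python3 - <<'E'
from st import *
st(); cap('wrist','w5'); crop('w5',170,30,340,270,2.4,'w5c')
E
```

```text
9.2 [0.5019 0.2233 0.1265] yaw 3.91 z [-0. -0. -1.] F [ 0.4 -0.2 -0.2] M [-0.06  0.07 -0.01] op 0.159 j [12. 32. 98. -0. 50.  8.]
```

View pics/w5c.png

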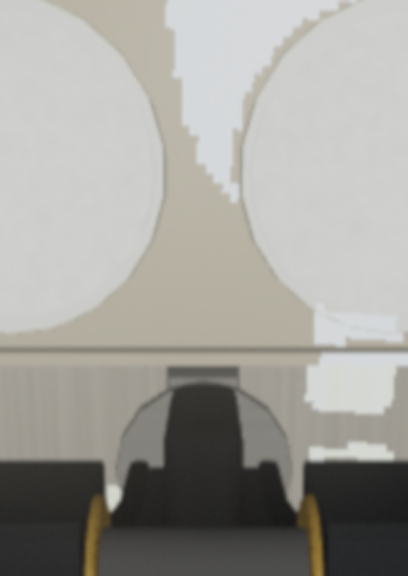

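Emit:
{"name": "send_rows", "arguments": {
  "moves": [0,0,0,-0.02,0.1,0,-1,0,0,0,0,0.1,0,-1,0,0,0,0,0.1,0,-1,0,0,0,0,0,0,-1,0,0,0,0,0,0,-1]
}}

```text
time_s: 9.75
position: [0.5016, 0.2265, 0.1265]
tcp_rot: [[-0.068, 0.998, -0.0], [0.998, 0.068, -0.0], [-0.0, -0.0, -1.0]]
force: [-0.4, -0.6, -1.1]
opening: 0.157
```

Emit:
{"name": "send_rows", "arguments": {
  "moves": [0,0,0,0,0.1,0,-1,0,0,0,0,0,0,-1,0,0,0,0,0,0,-1]
}}

```text
time_s: 10.05
position: [0.5017, 0.2275, 0.1265]
tcp_rot: [[-0.068, 0.998, 0.0], [0.998, 0.068, 0.0], [0.0, 0.0, -1.0]]
force: [0.2, -0.1, -2.1]
opening: 0.156
```

```bash
python3 - <<'E'
from st import *
st(); cap('wrist','w6'); crop('w6',170,150,340,270,4,'w6c')
E
```

```text
10.05 [0.5017 0.2275 0.1265] yaw 3.92 z [ 0.  0. -1.] F [ 0.2 -0.1 -2.1] M [-0.13  0.07 -0.03] op 0.156 j [13. 32. 98. -0. 50.  9.]
```

View pics/w6c.png

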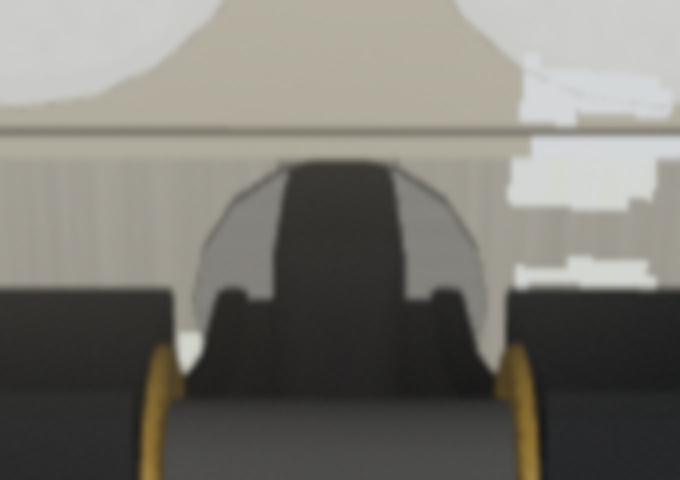

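Emit:
{"name": "send_rows", "arguments": {
  "moves": [0,0,0,0,0.05,0,-1,0,0,0,0,0.05,0,-1,0,0,0,0,0,0,-1,0,0,0,0,0,0,-1]
}}

```text
time_s: 10.5
position: [0.5017, 0.2285, 0.1266]
tcp_rot: [[-0.068, 0.998, 0.0], [0.998, 0.068, 0.0], [0.0, 0.0, -1.0]]
force: [-0.0, 0.6, -1.3]
opening: 0.152
```

Emit:
{"name": "send_rows", "arguments": {
  "moves": [0,0,0,0,0.1,0,-1,0,0,0,0,0,0,-1,0,0,0,0,0,0,-1]
}}

```text
time_s: 10.8
position: [0.5017, 0.229, 0.1266]
tcp_rot: [[-0.069, 0.998, -0.0], [0.998, 0.069, -0.001], [-0.001, -0.0, -1.0]]
force: [-1.0, -2.3, -1.4]
opening: 0.158
```

Emit:
{"name": "send_rows", "arguments": {
  "moves": [0,0,0,0,0.1,0,-1,0,0,0,0,0,0,-1,0,0,0,0,0,0,-1]
}}

```text
time_s: 11.1
position: [0.5016, 0.2292, 0.1266]
tcp_rot: [[-0.069, 0.998, -0.0], [0.998, 0.069, -0.002], [-0.002, -0.001, -1.0]]
force: [1.5, -5.0, -0.0]
opening: 0.154
```

Emit:
{"name": "send_rows", "arguments": {
  "moves": [0,0,0,0,-0.2,0,-1,0,0,0,0,0,0,-1,0,0,5,0,0,0,-1,0,0,5,0,0,0,-1,0,0,5,0,0,0,-1,0,0,5,0,0,0,-1,0,0,0,0,0,0,-1]
}}

```text
time_s: 11.8
position: [0.5021, 0.2288, 0.1266]
tcp_rot: [[-0.405, 0.914, 0.001], [0.914, 0.405, 0.001], [0.0, 0.001, -1.0]]
force: [0.3, -1.2, -0.8]
opening: 0.161
```

```bash
python3 -c "
from st import *
st()"
```

```text
11.8 [0.5021 0.2288 0.1266] yaw 23.9 z [ 0.001  0.001 -1.   ] F [ 0.3 -1.2 -0.8] M [-0.18 -0.09 -0.04] op 0.161 j [ 13.  32.  98.   0.  50. -11.]
```

Turning freely; continuing to 94° tool yaw.

Emit:
{"name": "send_rows", "arguments": {
  "moves": [0,0,7,0,0,0,-1,0,0,7,0,0,0,-1,0,0,7,0,0,0,-1,0,0,7,0,0,0,-1,0,0,7,0,0,0,-1,0,0,7,0,0,0,-1,0,0,7,0,0,0,-1,0,0,7,0,0,0,-1,0,0,7,0,0,0,-1,0,0,7,0,0,0,-1,0,0,0,0,0,0,-1,0,0,0,0,0,0,-1]
}}

```text
time_s: 13.0
position: [0.5017, 0.2287, 0.1266]
tcp_rot: [[-0.998, -0.065, 0.0], [-0.065, 0.998, 0.0], [-0.0, 0.0, -1.0]]
force: [0.2, -1.3, -1.0]
opening: 0.156
```

```bash
python3 - <<'E'
from st import *
st(); cap('wrist','w7')
E
```

```text
13.0 [0.5017 0.2287 0.1266] yaw 93.7 z [ 0.  0. -1.] F [ 0.2 -1.3 -1. ] M [-0.04 -0.08 -0.01] op 0.156 j [ 13.  32.  98.   0.  50. -81.]
```

View pics/w7.png

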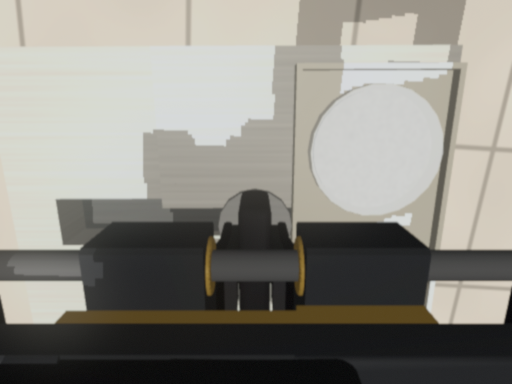

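Emit:
{"name": "send_rows", "arguments": {
  "moves": [0,0,0,0,0,-0.1,-1,0,0,0,0,0,0,-1,0,0,0,0,0,0,-1]
}}

```text
time_s: 13.35
position: [0.5015, 0.2286, 0.1255]
tcp_rot: [[-0.998, -0.068, -0.0], [-0.068, 0.998, 0.0], [0.0, 0.0, -1.0]]
force: [-1.4, -0.3, -1.2]
opening: 0.156
```

Emit:
{"name": "send_rows", "arguments": {
  "moves": [0,0,0,0,0,-0.05,-1,0,0,0,0,0,0,-1,0,0,0,0,0,0,-1]
}}

```text
time_s: 13.65
position: [0.5016, 0.2286, 0.1254]
tcp_rot: [[-0.998, -0.068, 0.0], [-0.068, 0.998, 0.0], [-0.0, 0.0, -1.0]]
force: [-1.4, 1.3, 3.1]
opening: 0.16
```

Collar contact felt (about +4 N). Releasing.

Emit:
{"name": "send_rows", "arguments": {
  "moves": [0,0,0,0,0,0,0,0,0,0,0,0,0,0,0,0,0,0,0,0,0,0,0,0,0,0,0,0,0,0,0,0,0,0,0,0,0,0,0,0,0,0,0,0,0,0,0,0,0,0,0,0,0,0,0,0]
}}

```text
time_s: 14.45
position: [0.5017, 0.2284, 0.125]
tcp_rot: [[-0.998, -0.068, 0.0], [-0.068, 0.998, 0.0], [-0.0, 0.0, -1.0]]
force: [-0.1, 0.5, -0.0]
opening: 0.491
```

```bash
python3 - <<'E'
from st import *
st(); cap('wrist','w8')
E
```

```text
14.45 [0.5017 0.2284 0.125 ] yaw 93.92 z [ 0.  0. -1.] F [-0.1  0.5 -0. ] M [ 0.05 -0.07  0.01] op 0.491 j [ 13.  32.  98.   0.  50. -81.]
```

View pics/w8.png

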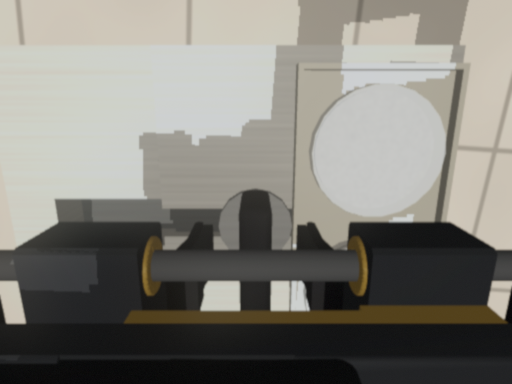

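The jaws are clear on both sides of the bar (columns 190 and 320, bar at 255). Going straight up, then aside to look.

Emit:
{"name": "send_rows", "arguments": {
  "moves": [0,0,0,0,0,1,0,0,0,0,0,0,2,0,0,0,0,0,0,3,0,0,0,0,0,0,4,0,0,0,0,0,0,3,0,0,0,0,0,4.5,0,0,0,0,0,0,4.5,0,0,0,0,0,0,4.5,0,0,0,0,0,0,4.5,0,0,0,0,0,0,4.5,0,0,0,0,0,0,4.5,0,0,0,0,0,0,0,0,0,0,0,0,0,0,0,0]
}}

```text
time_s: 15.8
position: [0.501, 0.4991, 0.255]
tcp_rot: [[-0.998, -0.07, -0.0], [-0.07, 0.998, -0.001], [0.0, -0.001, -1.0]]
force: [-0.3, -0.3, 0.0]
opening: 0.494
```

```bash
python3 - <<'E'
from st import *
st(); cap('top','t9'); cap('scene','s9')
crop('t9',70,160,205,270,5.5,'t9c'); crop('s9',280,180,440,310,4.8,'s9c')
E
```

```text
15.8 [0.501  0.4991 0.255 ] yaw 94.04 z [-0.    -0.001 -1.   ] F [-0.3 -0.3  0. ] M [0.01 0.04 0.  ] op 0.494 j [ 36.  35.  67.  -0.  78. -58.]
```

View pics/t9c.png

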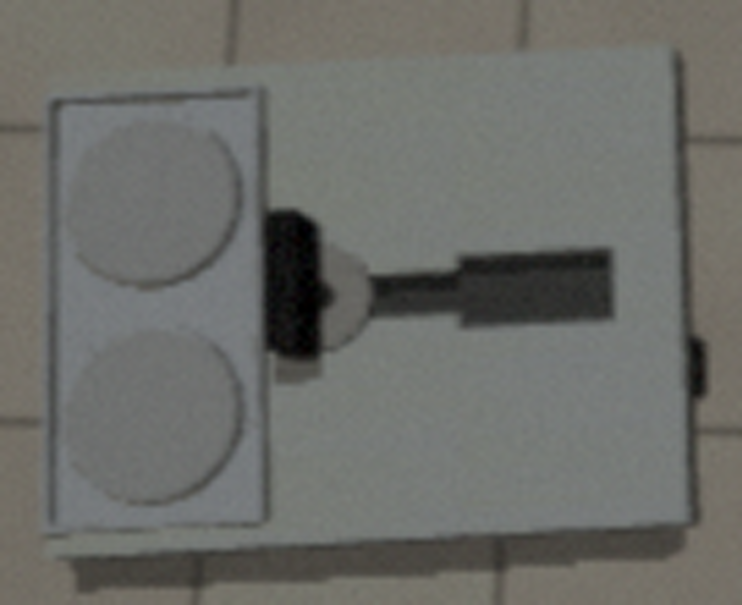

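View pics/s9c.png

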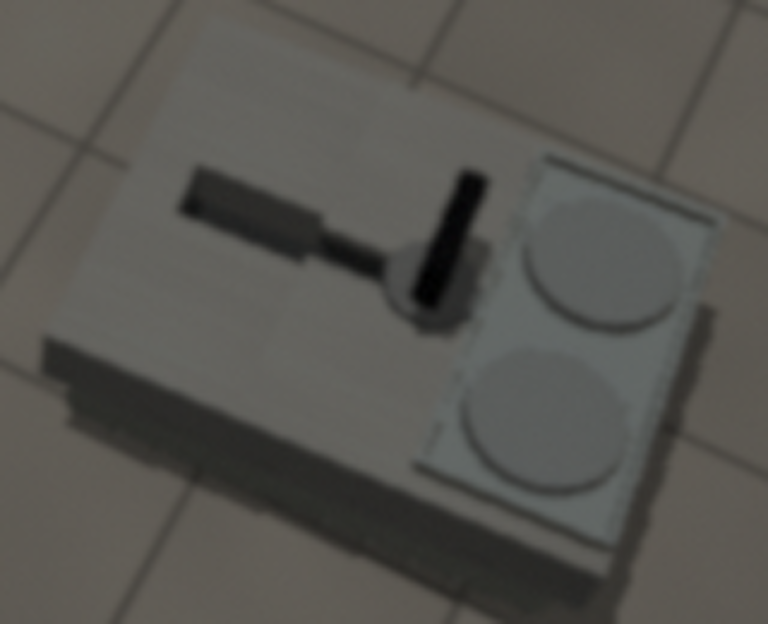

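View pics/s9.png

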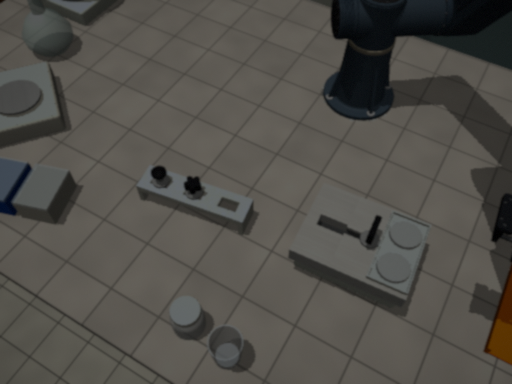

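```bash
python3 - <<'E'
from h import *
c=load('t9'); w=ray(c,(373.5)/5.5-.5+70,(293.5)/5.5-.5+160,.102)
th=np.radians(93.85);d=w[:2]-[.502,.2098];print(d@[np.cos(th),np.sin(th)]+.022)
hand_in()
E
```

```text
0.017312971434815326
the job is handed in; nothing more can be done
```

The clamp bolt is in the shaker's slot with its collar at the tray's edge and its bar square across the slot. It is released, and I handed the job in at about 16 s.

- **Bolt moves:** I lifted it out of the rack, lowered it into the slot's wide end and slid it along until I felt about 5 N of contact with the tray. I then backed the command off 2 mm, turned it 90° and set its collar down on the platform (about 4 N) before opening the jaws.
- **Last checks:**
  - The final top picture puts the bolt's axis at about x = +17 mm in the shaker frame (nominal stop +18 mm).
  - The bar and tool yaw was within about 1° of square at release.
  - The arm was clear, with a force reading of about 0 N.
  - The other two fittings are still standing in the rack.
- **Disagreement:** the wrist camera put the slot and the bolt 1–2 mm sideways from where the overhead fit and the tool position put them. I corrected by 1 mm from their relative offset, which is within the slot's play.

No check failed. I did not work out the bolt's final height or tilt in numbers. The pictures show it upright with its collar down on the platform.

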